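Slide the battery box into its charging bay and start the charge

TASK

Push the heavy grey battery box along the bench into its charging bay until it stands squarely against the black charger at the back; push low, near its base, so that it slides upright and does not tip. Then, with the box home, press the green button on top of the charger fully down with a fingertip and let it come up again. Nothing is to be grasped, lifted or carried, and the tape measure, glue bottle and wooden offcut must stay where they are.

Things in the scene. Friction and masses are not known exactly. Their poses are not given: they have to be found in the camera images.
- battery: grey battery box, orange corners, 150 (x) x 96 (y) x 100 (z) mm, carrying bar on top to 110 mm; origin: centre of its underside. About 1.5 kg, smooth sides, rubber sole: sliding takes 9 to 19 N; pushed on its 150 mm side higher than about 50 mm it may tip. Too wide to grip. +y side (brass contacts) faces the bay; push the -y side (panel with green lights). Starts within 0.2 rad of the bay's heading.
- dock: charging bay fixed to the bench. Origin: bench-top point where the box's origin comes when home; +y points into the bay. Black charger block 182 x 62 x 58 mm, front at y = +48 mm; two aluminium rails 12 mm thick, 22 mm high, inner faces at x = -85 and +85 mm, from y = -55 mm inwards; outside that flared lead-ins to y = -107 mm, mouth 220 mm wide. The box has 10 mm to spare on either side.
- start (a joint): travel of the green start button, straight down: 0 = up, 0.006 m = fully down, which takes 5 N; it springs up when released
- start_top (a point): centre of the top face of the round green button (26 mm across) on top of the charger, 76 mm above the bench
- tape_measure: yellow tape measure, 36 x 80 x 64 mm, origin at the centre of its underside; leave alone
- glue_bottle: white glue bottle with orange nozzle, 62 mm across, 216 mm tall, origin at the centre of its underside; leave alone
- offcut: wooden offcut, 45 x 65 x 45 mm, origin at the centre of its underside; leave alone

How it is judged:
By the outcome, as a careful person would: the job done as asked, in the order asked, and still so for the second after the job is handed in, with the robot touching nothing.
It also fails if it takes over 54 s, if anything falls off the work surface, if the arm or the gripper's body presses on something with over 40 N, if the wrist force passes 120 N, or if a joint passes its speed limit or range.

ROBOT

A 7-joint arm with a two-finger parallel gripper is mounted at the origin on the work surface; the furniture and walls round the work are solid. World frame = base frame: x ahead of the robot, y to its left, z up, the work surface at z = 0. Lengths are in m, angles in rad, forces in N, time in s.
With the tool pointing down it reaches from about 0.425 to 0.925 m from the base axis. Payload 6.8 kg.
Tool frame: the origin (TCP) lies on the centre line of the jaws, within the pads' length; the fingertips stand 25 mm ahead of it and the grasp point (between the pads) lies 6 mm ahead of it; z points along the fingers, y is the line along which they close (so a half turn about z gives the same grasp; the last joint's range is limited). The gripper opens to 85 mm and grips with 20 to 120 N. Pads are 22 mm wide; open, the fingers measure 114 mm over their backs; the gripper's body (76 mm by 85 mm) begins 54 mm behind the grasp point. The pads swing forward as they close: fully open they stand 13 mm farther back than shut.
Start: joints at [1.036, 0.477, 0.022, 1.555, -0.011, 1.109, -0.083], TCP at [0.279, -0.614, 0.256] pointing down, gripper open.
Joint ranges: [-2.96, 2.96], [-0.34, 2.1], [-1.41, 1.46], [0.24, 2.44], [-1.37, 4.51], [0.17, 1.92], [-2.96, 2.96]. Speed limits (rad/s): [2.39, 2.39, 3.14, 3.14, 3.14, 3.14, 3.14].

INTERFACE

Orientations are given as a rotation vector (axis times angle).
In Python, from bench import telemetry, grab_frame, job gives the robot as it stands.
- The arm moves only by the tool apply_moves, never from a script. Its argument "rows" is a list of rows, each a list of 2 entries, a list of its own where there are three numbers: the shift along the tool's x, y, z each as a share of 250 mm, from -1 to 1, then the turn, a rotation vector about the tool's x, y, z each as a share of pi rad, from -1 to 1. A call has 1 to 10 rows; each row is the pose to reach, as a shift and turn from the pose commanded when the call began, along the tool's axes at that moment, turning the shorter way round; what a row does not reach only later rows make up. A row lasts 1/8 s, in which the tool goes at most 62.5 mm and 10.7 degrees, less where a joint would pass 70% of its speed; a pose out of reach is approached as far as the arm can. A call with a number of a shift or a turn outside -1 to 1 is refused whole. A call with a gripper value outside its range is refused whole. "jaw" is the gripper's target within -1 to 1 (fully open at 1, half-way at 0, shut at -1), set as the call begins (left out, the last holds). The fingers move at their own pace and stop on an object; "newtons" is the grip in N (left out, the last holds). Time passes only in rows, so rows that repeat a pose let the fingers close. It gives the time, the measured TCP pose, the force, the opening and the grip force at its end, in the units of the state.
- telemetry.get_obs(): the state, without advancing time (a new reading comes with each control period).
- grab_frame(name): name is "side" or "top"; returns a dict with "frame" (400x640x3 uint8, red, green, blue), "vertical_fov" (degrees; the focal length in pixels is half the picture's height over the tangent of half this angle, whatever the lens; pixels are square), "cx", "cy" (the principal point, pixels), "origin" and "attitude" of the camera in the world. Camera axes: x right, y up, looking along -z (the intrinsics and any distortion apply to the point x, -y, -z); pixel columns grow to the right and rows downward; lengths in m; the calibration is good to about 2 mm. A picture is of the moment at which its call begins. There is no depth.
- job.hand_in(): hands the job in; it is judged then, once.
The state is a dict: "clock": time; "joints": joint angles; "qvel": joint speeds; "tau": joint torques, N m; "tcp_pos": TCP position; "orientation": TCP orientation; "contact_force": force on the tool from outside, world axes, zero at the start; "moment": the same for the moment, N m; "grip_width": finger opening in m; "gripper_force": force on a finger pad.
Only numpy, scipy, OpenCV 4.12 (cv2) and the standard library are available. Lean on these libraries where they do the work, as an engineer would, in place of code of your own. Each camera call takes 0.05 s, during which the arm holds its last target. There are 200 camera calls.

## Working session

There is one attempt and no reset: what is moved stays moved. The work goes in short steps, Python scripts to look and compute and a tool call to move; the robot and the scene stay as the last step left them, time stands still between calls to the robot, and variables do not carry over. Pictures are saved under pics/ and viewed, at most 10 in all, crops included, and the job is handed in when it is done.

Besides the shell and the picture viewer there is one more tool, called after ">>>" as name(argument=value, ...), one argument or row to a line, values as JSON. apply_moves: Moves the arm, as the interface text tells. Its arguments: {"type":"object","properties":{"rows":{"type":"array"},"jaw":{"type":"number"},"newtons":{"type":"number"}},"required":["rows"]}

```bash
mkdir -p pics; ls; python3 - <<'E'
from bench import telemetry, grab_frame
import cv2
o=telemetry.get_obs(); print(o)
for n in("side","top"):
    f=grab_frame(n); cv2.imwrite(f"pics/{n}0.png",f["frame"][:,:,::-1]); print({k:v for k,v in f.items() if k!="frame"})
E
```

```text
pics
{'clock': 0.0, 'joints': array([ 1.03590433,  0.47780364,  0.02232271,  1.55648776, -0.01150372,
        1.10928996, -0.08310424]), 'qvel': array([-3.60402694e-04,  8.40961763e-05,  2.56135584e-03,  2.32555229e-05,
       -1.05507396e-03,  1.55862116e-04,  1.17829836e-03]), 'tau': array([-3.61119428e-04, -5.96455228e+01,  1.60731878e+00, -2.81200022e+01,
        1.23968444e-02,  9.41581005e-03,  5.63356218e-05]), 'tcp_pos': array([ 0.27918319, -0.61393919,  0.25530764]), 'orientation': array([-3.06857607e+00, -6.64994952e-01,  8.13461635e-04]), 'contact_force': array([-0.32635581, -1.47937539, -1.00693367]), 'moment': array([ 0.02824894, -0.03398184, -0.04992845]), 'gripper_force': 0.0, 'grip_width': 0.08527804646362319}
{'vertical_fov': 51.64473334986642, 'cx': 317.01127418254504, 'cy': 201.97926821221623, 'origin': array([0.53357367, 0.92177987, 0.60639005]), 'attitude': array([0.01841532, 1.52735224, 2.67260529])}
{'vertical_fov': 49.52047008314741, 'cx': 315.94728555040524, 'cy': 194.3179562826351, 'origin': array([0.28750238, 0.02559592, 1.03366325]), 'attitude': array([ 0.18283751, -0.16988614, -1.48059242])}
```

View pics/side0.png

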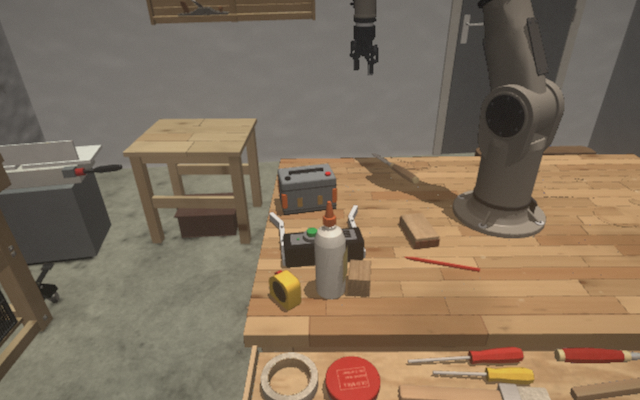

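View pics/top0.png

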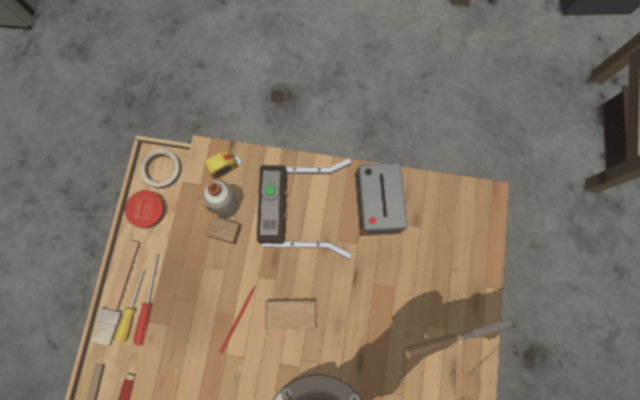

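The side view shows the charger at about (322,245), with its button at (312,231), and the box at about (307,190). In the top view the charger is at about (272,204), the button at (270,190), the rails run right to about x=350, and the box is at about (382,198). The bay heading is image-left, which is about world +y.

```bash
cat > h.py <<'E'
import numpy as np, cv2
from scipy.spatial.transform import Rotation as R
from bench import telemetry, grab_frame
def ray(f,u,v):
    F=f["frame"].shape[0]/2/np.tan(np.radians(f["vertical_fov"])/2)
    d=np.array([(u-f["cx"])/F,-(v-f["cy"])/F,-1.])
    return np.array(f["origin"]),R.from_rotvec(f["attitude"]).apply(d)
def plane(f,u,v,z):
    o,d=ray(f,u,v); return o+d*(z-o[2])/d[2]
def proj(f,p):
    F=f["frame"].shape[0]/2/np.tan(np.radians(f["vertical_fov"])/2)
    c=R.from_rotvec(f["attitude"]).inv().apply(np.array(p)-f["origin"])
    return f["cx"]+F*c[0]/-c[2], f["cy"]-F*c[1]/-c[2]
def cent(f,mask):
    n,l,s,c=cv2.connectedComponentsWithStats(mask.astype(np.uint8)); i=1+np.argmax(s[1:,4]); return c[i],s[i],(l==i)
E
python3 - <<'E'
from h import *
for n,(x0,x1,y0,y1) in dict(top=(195,425,135,275),side=(260,380,150,310)).items():
    f=grab_frame(n); im=f["frame"]; hsv=cv2.cvtColor(im,cv2.COLOR_RGB2HSV)
    g=(hsv[...,0]>50)&(hsv[...,0]<85)&(hsv[...,1]>120)&(hsv[...,2]>60)
    c,s,_=cent(f,g); print(n,"button px",c,s,plane(f,*c,.076))
    k=800//(x1-x0) if n=="top" else 3
    cv2.imwrite(f"pics/{n}1.png",cv2.resize(im[y0:y1,x0:x1,::-1],None,fx=k,fy=k,interpolation=cv2.INTER_CUBIC))
E
```

```text
Traceback (most recent call last):
  File "h.py", line 15, in cent
    n,l,s,c=cv2.connectedComponentsWithStats(mask.astype(np.uint8)); i=1+np.argmax(s[1:,4]); return c[i],s[i],(l==i)
                                                                         ~~~~~~~~~^^^^^^^^^
ValueError: attempt to get argmax of an empty sequence
```

```bash
python3 - <<'E'
from h import *
for n,(x0,x1,y0,y1) in dict(top=(195,425,135,275),side=(260,380,150,310)).items():
    f=grab_frame(n); im=f["frame"]; hsv=cv2.cvtColor(im,cv2.COLOR_RGB2HSV)
    a=im.astype(int); g=(a[...,1]-a[...,0]>35)&(a[...,1]-a[...,2]>20)
    c,s,_=cent(f,g); print(n,"button px",c,s,plane(f,*c,.076), im[int(c[1]),int(c[0])])
    k=800//(x1-x0) if n=="top" else 3
    cv2.imwrite(f"pics/{n}1.png",cv2.resize(im[y0:y1,x0:x1,::-1],None,fx=k,fy=k,interpolation=cv2.INTER_CUBIC))
E
```

```text
top button px [269.46987952 189.55421687] [265 185  10  10  83] [0.51057789 0.14909483 0.076     ] [ 87 156  93]
side button px [311.44230769 230.61538462] [307 228  10   7  52] [0.51028267 0.14964692 0.076     ] [ 78 160  83]
```

View pics/top1.png

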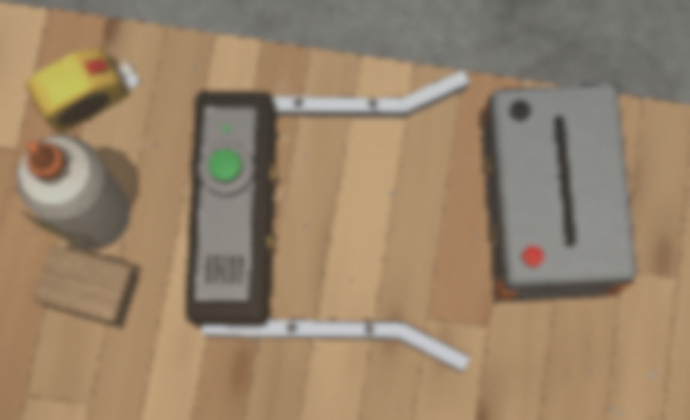

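View pics/side1.png

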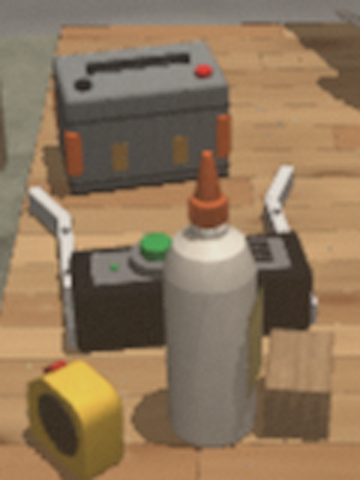

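The crop (scale 3, offset 195,135) shows the box top corners at about (492,92), (614,87), (634,280) and (503,287). The rails are at crop y≈104 and 327, and the button is at (225,164). The side crop shows the button in front of the box, with the contacts facing the charger.

```bash
cat > meas.py <<'E'
from h import *
def rails(f):
    a=f["frame"].astype(int); m=(a.min(2)>150)&(a.max(2)-a.min(2)<32)
    out=[]
    for (r0,r1) in((160,178),(236,252)):
        s=np.zeros_like(m); s[r0:r1,288:328]=m[r0:r1,288:328]
        v,u=np.nonzero(s); P=np.array([plane(f,x,y,.022)[:2] for x,y in zip(u,v)])
        k=np.polyfit(P[:,1],P[:,0],1); out.append(k); print("rail n",len(u),"slope",k[0],"x at y=0.04",np.polyval(k,.04), "x range",np.ptp(P[:,0]))
    return out
def box(f,z=.1,roi=(150,245,350,415)):
    a=f["frame"].astype(int); m=(a.max(2)-a.min(2)<22)&(a.max(2)>95)
    s=np.zeros_like(m,dtype=np.uint8); r=roi; s[r[0]:r[1],r[2]:r[3]]=m[r[0]:r[1],r[2]:r[3]]
    s=cv2.morphologyEx(s,cv2.MORPH_OPEN,np.ones((3,3),np.uint8)); s=cv2.morphologyEx(s,cv2.MORPH_CLOSE,np.ones((7,7),np.uint8))
    _,_,b=cent(f,s); c=max(cv2.findContours(b.astype(np.uint8),cv2.RETR_EXTERNAL,cv2.CHAIN_APPROX_NONE)[0],key=cv2.contourArea)
    P=np.array([plane(f,x,y,z)[:2] for x,y in c[:,0]],np.float32)*1000
    rc=cv2.minAreaRect(P); print("box rect mm",rc, cv2.boxPoints(rc).round(1).tolist()); return rc
if __name__=="__main__":
    f=grab_frame("top"); rails(f); box(f)
    for u,v in((492,92),(614,87),(634,280),(503,287)): print(plane(f,u/3+195,v/3+135,.1)[:2].round(4))
    for u,v in((196,93),(276,95),(268,323),(188,322)): print("charger",plane(f,u/3+195,v/3+135,.058)[:2].round(4))
    for u,v in((467,82),(467,360),(405,114),(405,322),(465,72),(465,370)): print("rail pts",plane(f,u/3+195,v/3+135,.022)[:2].round(4))
E
python3 meas.py
```

```text
rail n 161 slope -0.07542499474899121 x at y=0.04 0.5835760941566187 x range 0.0173490727432819
rail n 166 slope -0.06833681461620895 x at y=0.04 0.4011440744204027 x range 0.0145329977275781
box rect mm ((528.0394897460938, -105.34205627441406), (180.2317657470703, 145.21365356445312), 4.786352634429932) [[432.20001220703125, -40.5], [444.29998779296875, -185.1999969482422], [623.9000244140625, -170.1999969482422], [611.7999877929688, -25.5]]
[ 0.5766 -0.0483]
[ 0.5881 -0.1391]
[ 0.4436 -0.1594]
[ 0.4306 -0.0652]
charger [0.5695 0.1788]
charger [0.5731 0.1164]
charger [0.3952 0.1049]
charger [0.391  0.1648]
rail pts [ 0.6075 -0.0337]
rail pts [ 0.3835 -0.0484]
rail pts [0.5764 0.0144]
rail pts [0.4088 0.0017]
rail pts [ 0.6159 -0.0316]
rail pts [ 0.3757 -0.0473]
```

```bash
cat > plan.py <<'E'
from h import *
def pose(th,yaw,flip=1):
    h=np.array([-np.sin(yaw),np.cos(yaw),0]); z=h*np.sin(th)-np.array([0,0,np.cos(th)])
    y=flip*np.array([np.cos(yaw),np.sin(yaw),0]); return R.from_matrix(np.c_[np.cross(y,z),y,z])
def rel(p,Rt,p0=None,R0=None):
    o=telemetry.get_obs(); p0=o["tcp_pos"] if p0 is None else p0
    R0=R.from_rotvec(o["orientation"]) if R0 is None else R0
    return (R0.inv().apply(np.array(p)-p0)/.25).round(4),((R0.inv()*Rt).as_rotvec()/np.pi).round(4)
E
python3 - <<'E'
from plan import *
o=telemetry.get_obs(); print(R.from_rotvec(o["orientation"]).as_matrix().round(3))
th=np.radians(40); yaw=.128; h=np.array([-np.sin(yaw),np.cos(yaw),0])
c=np.array([.5097,-.103,0])
for f in(1,-1):
  for d,z in((-.048-.09,.16),(-.048-.07,.036)):
    p=c+h*d+[0,0,z]; print(f,p,rel(p,pose(th,yaw,f)))
E
```

```text
[[ 0.91   0.414 -0.   ]
 [ 0.414 -0.91   0.001]
 [-0.    -0.001 -1.   ]]
1 [ 0.52731581 -0.23987105  0.16      ] (array([ 1.5228, -0.9526,  0.3844]), array([ 0.1408,  0.1908, -0.3875]))
1 [ 0.52476279 -0.22003466  0.036     ] (array([ 1.5464, -1.0287,  0.8805]), array([ 0.1408,  0.1908, -0.3875]))
-1 [ 0.52731581 -0.23987105  0.16      ] (array([ 1.5228, -0.9526,  0.3844]), array([ 0.2065, -0.1523,  0.5676]))
-1 [ 0.52476279 -0.22003466  0.036     ] (array([ 1.5464, -1.0287,  0.8805]), array([ 0.2065, -0.1523,  0.5676]))
```

>>> apply_moves(
  rows=[
    [[0.95, -0.6, 0.1], [0.1408, 0.1908, -0.3875]],
    [[0.95, -0.6, 0.1], [0.1408, 0.1908, -0.3875]],
    [[0.95, -0.6, 0.1], [0.1408, 0.1908, -0.3875]],
    [[0.95, -0.6, 0.1], [0.1408, 0.1908, -0.3875]],
    [[0.95, -0.6, 0.1], [0.1408, 0.1908, -0.3875]],
    [[0.95, -0.6, 0.1], [0.1408, 0.1908, -0.3875]],
    [[0.95, -0.6, 0.1], [0.1408, 0.1908, -0.3875]],
    [[0.95, -0.6, 0.1], [0.1408, 0.1908, -0.3875]],
    [[0.95, -0.6, 0.1], [0.1408, 0.1908, -0.3875]],
    [[0.95, -0.6, 0.1], [0.1408, 0.1908, -0.3875]],
  ],
  jaw=1,
)

```text
clock: 1.55
tcp_pos: [0.4335, -0.3796, 0.2314]
orientation: [-1.687, -1.914, -0.612]
contact_force: [-0.1, 0.0, 0.5]
grip_width: 0.0854
gripper_force: 0.0
```

```bash
python3 - <<'E'
from plan import *
o=telemetry.get_obs(); print(o["clock"],o["joints"].round(2),o["contact_force"]); print(R.from_rotvec(o["orientation"]).as_matrix().round(3))
th=np.radians(40); yaw=.128; h=np.array([-np.sin(yaw),np.cos(yaw),0])
c=np.array([.5097,-.103,0])
for d,z in((-.048-.09,.16),(-.048-.08,.036)):
    p=c+h*d+[0,0,z]; print(p,rel(p,pose(th,yaw,1)))
E
```

```text
1.55 [ 1.08  0.69 -0.42  1.46 -0.2   1.56  0.86] [-0.14437842  0.02272357  0.45450629]
[[-0.096  0.992 -0.081]
 [ 0.761  0.126  0.636]
 [ 0.641 -0.    -0.767]]
[ 0.52731581 -0.23987105  0.16      ] (array([0.2059, 0.4426, 0.5441]), array([ 0.0002,  0.0006, -0.0005]))
[ 0.5260393  -0.22995285  0.036     ] (array([-0.0815,  0.4428,  0.9503]), array([ 0.0002,  0.0006, -0.0005]))
```

>>> apply_moves(
  rows=[
    [[0.2059, 0.4426, 0.5441], [0, 0, 0]],
    [[0.2059, 0.4426, 0.5441], [0, 0, 0]],
    [[0.2059, 0.4426, 0.5441], [0, 0, 0]],
    [[0.2059, 0.4426, 0.5441], [0, 0, 0]],
    [[0.06, 0.4426, 0.75], [0, 0, 0]],
    [[-0.0815, 0.4428, 0.9503], [0, 0, 0]],
    [[-0.0815, 0.4428, 0.9503], [0, 0, 0]],
    [[-0.0815, 0.4428, 0.9503], [0, 0, 0]],
    [[-0.0815, 0.4428, 0.9503], [0, 0, 0]],
  ],
)

```text
clock: 2.68
tcp_pos: [0.5276, -0.231, 0.0392]
orientation: [-1.687, -1.919, -0.614]
contact_force: [0.3, -0.5, 0.3]
grip_width: 0.0854
gripper_force: 0.0
```

```bash
python3 - <<'E'
from plan import *
o=telemetry.get_obs(); print(o["clock"],o["tcp_pos"],o["joints"].round(2),o["contact_force"])
t=grab_frame("top")["frame"][120:260,340:480]; s=grab_frame("side")["frame"][90:220,240:380]
k=lambda a:cv2.resize(a[:130,:140,::-1],None,fx=2.8,fy=2.8,interpolation=cv2.INTER_CUBIC)
cv2.imwrite("pics/ts2.png",np.hstack([k(t),k(s)]))
E
```

```text
2.675 [ 0.52759862 -0.23099424  0.03919756] [ 0.87  0.89 -0.45  1.62 -0.22  1.12  0.77] [ 0.30937396 -0.5202472   0.25494447]
```

View pics/ts2.png

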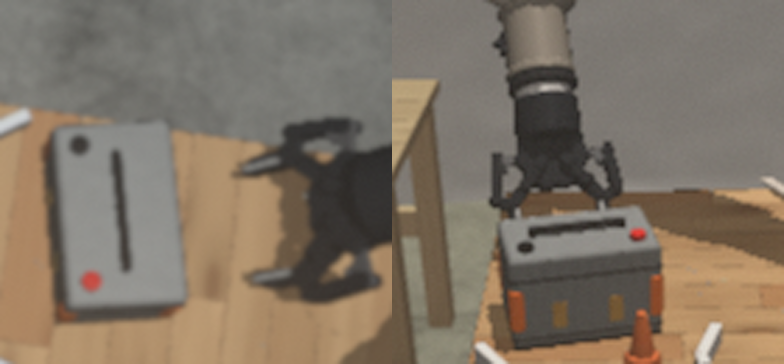

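The crops show the open, tilted fingers standing behind the box (tips at about (424,181) and (429,220) in the top frame), centred on its panel side with a gap of 35-45 mm. Next I advance along the box heading.

>>> apply_moves(
  rows=[
    [[0.01, 0, 0.029], [0, 0, 0]],
    [[0.031, 0, 0.046], [0, 0, 0]],
    [[0.051, 0, 0.064], [0, 0, 0]],
    [[0.071, 0, 0.081], [0, 0, 0]],
    [[0.092, 0, 0.098], [0, 0, 0]],
    [[0.112, 0, 0.115], [0, 0, 0]],
    [[0.133, 0, 0.132], [0, 0, 0]],
    [[0.143, 0, 0.141], [0, 0, 0]],
    [[0.153, 0, 0.149], [0, 0, 0]],
    [[0.163, 0, 0.158], [0, 0, 0]],
  ],
)

```text
clock: 4.03
tcp_pos: [0.5187, -0.1735, 0.032]
orientation: [-1.685, -1.915, -0.612]
contact_force: [-1.2, -0.4, 0.5]
grip_width: 0.0854
gripper_force: 0.0
```

>>> apply_moves(
  rows=[
    [[0.012, 0, 0.01], [0, 0, 0]],
    [[0.024, 0, 0.02], [0, 0, 0]],
    [[0.037, 0, 0.031], [0, 0, 0]],
    [[0.049, 0, 0.041], [0, 0, 0]],
    [[0.061, 0, 0.051], [0, 0, 0]],
    [[0.073, 0, 0.062], [0, 0, 0]],
    [[0.086, 0, 0.072], [0, 0, 0]],
    [[0.098, 0, 0.082], [0, 0, 0]],
    [[0.11, 0, 0.092], [0, 0, 0]],
    [[0.122, 0, 0.103], [0, 0, 0]],
  ],
)

```text
clock: 5.28
tcp_pos: [0.5152, -0.1388, 0.0315]
orientation: [-1.694, -1.918, -0.612]
contact_force: [0.0, -13.1, 3.6]
grip_width: 0.0855
gripper_force: 6.4
```

```bash
python3 - <<'E'
from plan import *; from meas import box
o=telemetry.get_obs(); print(o["clock"],o["tcp_pos"],o["joints"].round(2),o["contact_force"])
f=grab_frame("top"); cv2.imwrite("pics/t3.png",cv2.resize(f["frame"][140:270,240:440,::-1],None,fx=4,fy=4,interpolation=cv2.INTER_CUBIC))
E
```

```text
5.275 [ 0.51520347 -0.1388267   0.03150324] [ 0.81  0.85 -0.5   1.78 -0.27  0.96  0.72] [  0.03094844 -13.14175074   3.6378403 ]
```

View pics/t3.png

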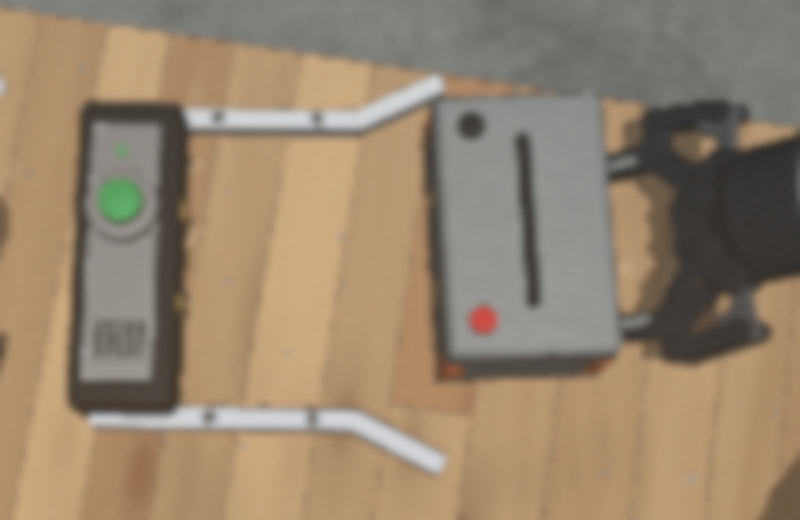

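The crop (scale 4, offset 240,140) shows the box just outside the bay mouth with both fingers on it. Its top corners are at about (436,98), (598,95), (618,352) and (445,360).

```bash
cat > bx.py <<'E'
from plan import *
D=np.array([.4905,.063]); Y=.072
def dock(p): 
    d=np.array(p)[:2]-D; c,s=np.cos(Y),np.sin(Y); return np.array([c*d[0]+s*d[1],-s*d[0]+c*d[1]])*1000
def bx(f,cs,k,ox,oy):
    P=np.array([dock(plane(f,u/k+ox,v/k+oy,.1)) for u,v in cs]); print("corners dock mm",P.round(1).tolist(),"centre",P.mean(0).round(1))
    a,b,c,d=P; print("yaw rel", np.arctan2(*(a-d)[::-1]).round(3),np.arctan2(*(b-c)[::-1]).round(3),np.arctan2(-(a-b)[0],(a-b)[1]).round(3),np.arctan2(-(d-c)[0],(d-c)[1]).round(3))
E
python3 - <<'E'
from bx import *
f=grab_frame("top")
bx(f,((492,92),(614,87),(634,280),(503,287)),3,195,135)
bx(f,((436,98),(598,95),(618,352),(445,360)),4,240,140)
print(dock(telemetry.get_obs()["tcp_pos"]))
E
```

```text
corners dock mm [[77.9, -117.2], [82.8, -208.6], [-62.8, -218.4], [-69.0, -123.5]] centre [   7.2 -166.9]
yaw rel 0.043 0.067 0.054 0.065
corners dock mm [[80.3, -94.8], [83.1, -185.8], [-62.4, -192.7], [-67.8, -98.8]] centre [   8.3 -143. ]
yaw rel 0.027 0.048 0.031 0.058
[  10.07704415 -202.17710672]
```

>>> apply_moves(
  rows=[
    [[0.015, 0, 0.013], [0, 0, 0]],
    [[0.033, 0, 0.028], [0, 0, 0]],
    [[0.052, 0, 0.043], [0, 0, 0]],
    [[0.07, 0, 0.059], [0, 0, 0]],
    [[0.089, 0, 0.074], [0, 0, 0]],
    [[0.107, 0, 0.09], [0, 0, 0]],
    [[0.126, 0, 0.105], [0, 0, 0]],
    [[0.144, 0, 0.121], [0, 0, 0]],
    [[0.163, 0, 0.136], [0, 0, 0]],
    [[0.181, 0, 0.152], [0, 0, 0]],
  ],
)

```text
clock: 6.62
tcp_pos: [0.5081, -0.0799, 0.0314]
orientation: [-1.694, -1.918, -0.613]
contact_force: [1.9, -12.6, 4.9]
grip_width: 0.0855
gripper_force: 6.7
```

```bash
python3 - <<'E'
from bx import *
o=telemetry.get_obs(); print(o["clock"],dock(o["tcp_pos"]),o["joints"].round(2),o["contact_force"])
f=grab_frame("top"); cv2.imwrite("pics/t4.png",cv2.resize(f["frame"][140:270,240:440,::-1],None,fx=4,fy=4,interpolation=cv2.INTER_CUBIC))
E
```

```text
6.625 [   7.28869523 -143.80691046] [ 0.77  0.82 -0.54  1.87 -0.3   0.87  0.68] [  1.90256029 -12.61754363   4.93735347]
```

View pics/t4.png

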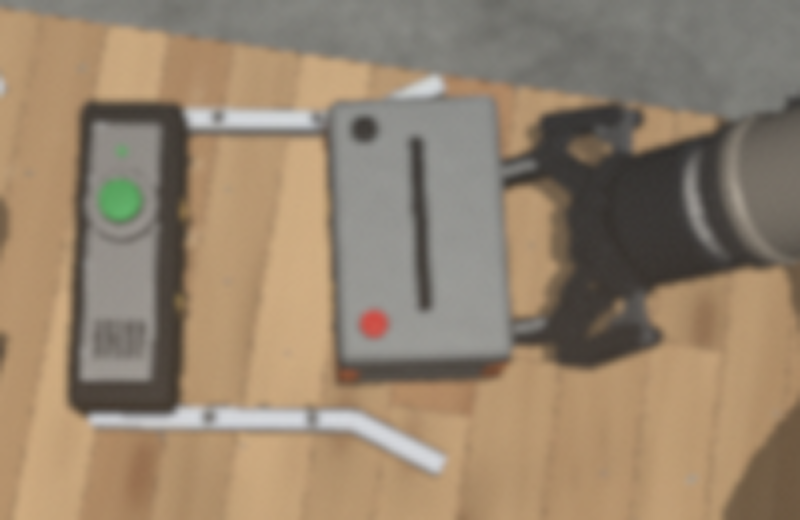

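The box front is now at the throat of the bay, with top corners at about (330,102), (494,97), (510,356) and (338,362).

```bash
python3 - <<'E'
from bx import *
f=grab_frame("top")
bx(f,((330,102),(494,97),(510,356),(338,362)),4,240,140)
F=grab_frame("top"); 
# charger front-bottom gap check, rails midline in dock frame
from meas import rails
for z in(.022,): print([dock(plane(f,u/4+240,v/4+140,z)).round(1).tolist() for u,v in((200,132),(340,132),(200,408),(340,410))])
yaw=Y
p=telemetry.get_obs()["tcp_pos"]
R0=R.from_rotvec(telemetry.get_obs()["orientation"])
print("yaw tool",np.arctan2(R0.as_matrix()[1,1],R0.as_matrix()[0,1])-Y)
E
```

```text
corners dock mm [[77.3, -35.3], [81.3, -127.4], [-65.2, -134.1], [-69.5, -40.8]] centre [  6.  -84.4]
yaw rel 0.037 0.046 0.043 0.046
[[81.1, 42.2], [82.0, -42.6], [-86.2, 38.1], [-86.4, -43.6]]
yaw tool 0.051657091275236044
```

>>> apply_moves(
  rows=[
    [[0.018, -0.0014, 0.015], [-0.0007, 0, 0.0008]],
    [[0.037, -0.0027, 0.031], [-0.0014, 0, 0.0017]],
    [[0.055, -0.0041, 0.046], [-0.0021, 0, 0.0025]],
    [[0.074, -0.0054, 0.062], [-0.0028, 0, 0.0034]],
    [[0.092, -0.0068, 0.077], [-0.0036, 0, 0.0043]],
    [[0.111, -0.0082, 0.093], [-0.0043, 0, 0.0051]],
    [[0.129, -0.0095, 0.108], [-0.005, 0, 0.006]],
    [[0.148, -0.0109, 0.124], [-0.0057, 0, 0.0068]],
    [[0.166, -0.0122, 0.139], [-0.0064, 0, 0.0077]],
    [[0.1845, -0.0136, 0.1548], [-0.0071, 0, 0.0085]],
  ],
)

```text
clock: 8.02
tcp_pos: [0.4975, -0.0205, 0.0313]
orientation: [-1.731, -1.891, -0.627]
contact_force: [3.2, -12.5, 3.4]
grip_width: 0.085
gripper_force: 6.2
```

```bash
python3 - <<'E'
from bx import *
o=telemetry.get_obs(); print(o["clock"],dock(o["tcp_pos"]),o["tcp_pos"],o["joints"].round(2),o["contact_force"])
M=R.from_rotvec(o["orientation"]).as_matrix(); print("yaw",np.arctan2(M[1,1],M[0,1])-Y)
f=grab_frame("top"); cv2.imwrite("pics/t5.png",cv2.resize(f["frame"][140:270,240:440,::-1],None,fx=4,fy=4,interpolation=cv2.INTER_CUBIC))
E
```

```text
8.025 [  1.02513676 -83.75463552] [ 0.49754761 -0.02046389  0.03127952] [ 0.73  0.8  -0.58  1.96 -0.36  0.75  0.64] [  3.15401992 -12.46020776   3.38794884]
yaw 0.014985341515837886
```

View pics/t5.png

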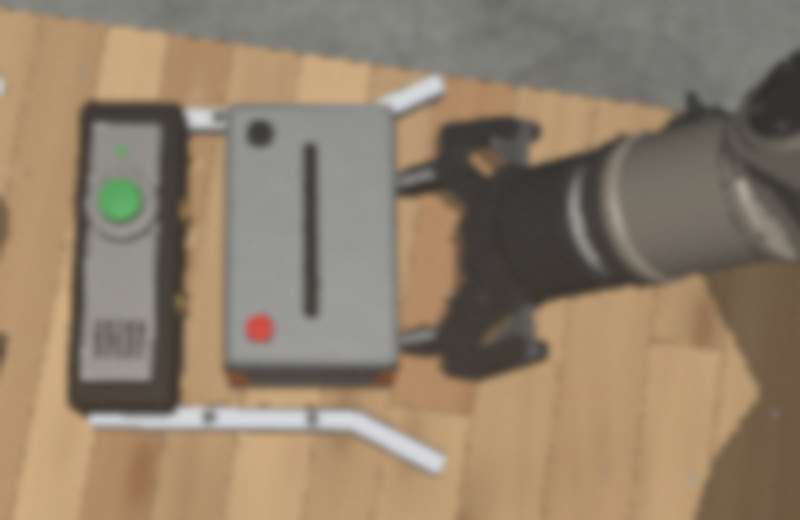

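The box stands inside the rails and is now nearly square. Its front-to-charger gap is about 40 crop px including parallax, roughly 24 mm. I make the final advance in smaller steps.

>>> apply_moves(
  rows=[
    [[0.012, -0.001, 0.01], [-0.0005, 0, 0.0006]],
    [[0.024, -0.002, 0.02], [-0.001, 0, 0.0012]],
    [[0.036, -0.003, 0.03], [-0.0015, 0, 0.0018]],
    [[0.049, -0.004, 0.041], [-0.002, 0, 0.0025]],
    [[0.055, -0.005, 0.046], [-0.0025, 0, 0.003]],
    [[0.061, -0.006, 0.051], [-0.0031, 0, 0.0037]],
    [[0.067, -0.0066, 0.056], [-0.0031, 0, 0.0037]],
    [[0.07, -0.0066, 0.059], [-0.0031, 0, 0.0037]],
  ],
)

```text
clock: 9.07
tcp_pos: [0.4938, 0.0022, 0.0312]
orientation: [-1.747, -1.88, -0.633]
contact_force: [0.2, -13.9, 5.4]
grip_width: 0.0855
gripper_force: 6.8
```

>>> apply_moves(
  rows=[
    [[0.003, 0, 0.0025], [0, 0, 0]],
    [[0.006, 0, 0.005], [0, 0, 0]],
    [[0.009, 0, 0.0075], [0, 0, 0]],
    [[0.009, 0, 0.0075], [0, 0, 0]],
  ],
)

```text
clock: 9.57
tcp_pos: [0.4936, 0.0051, 0.0312]
orientation: [-1.747, -1.88, -0.633]
contact_force: [1.9, -12.3, 4.0]
grip_width: 0.0854
gripper_force: 6.2
```

```bash
python3 - <<'E'
from bx import *
o=telemetry.get_obs(); print(o["clock"],dock(o["tcp_pos"]),o["tcp_pos"],o["contact_force"],o["moment"])
M=R.from_rotvec(o["orientation"]).as_matrix(); print("yaw",np.arctan2(M[1,1],M[0,1])-Y)
E
```

```text
9.575 [ -1.08217046 -57.93755174] [0.49358853 0.00513471 0.03123188] [  1.9308353  -12.32922428   4.0288586 ] [-2.0370534  -0.23038241 -0.14818502]
yaw -7.545513546616811e-05
```

>>> apply_moves(
  rows=[
    [[0.003, 0, 0.0025], [0, 0, 0]],
    [[0.006, 0, 0.005], [0, 0, 0]],
    [[0.009, 0, 0.0075], [0, 0, 0]],
    [[0.012, 0, 0.01], [0, 0, 0]],
    [[0.012, 0, 0.01], [0, 0, 0]],
  ],
)

```text
clock: 10.2
tcp_pos: [0.4935, 0.0068, 0.0307]
orientation: [-1.751, -1.88, -0.632]
contact_force: [-0.1, -19.5, 6.4]
grip_width: 0.0853
gripper_force: 9.6
```

>>> apply_moves(
  rows=[
    [[0.003, 0, 0.0025], [0, 0, 0]],
    [[0.006, 0, 0.005], [0, 0, 0]],
    [[0.006, 0, 0.005], [0, 0, 0]],
  ],
)

```text
clock: 10.58
tcp_pos: [0.4937, 0.007, 0.0302]
orientation: [-1.754, -1.88, -0.631]
contact_force: [-1.7, -23.8, 7.3]
grip_width: 0.0852
gripper_force: 12.0
```

>>> apply_moves(
  rows=[
    [[0.006, 0, 0.005], [0, 0, 0]],
    [[0.012, 0, 0.01], [0, 0, 0]],
    [[0.012, 0, 0.01], [0, 0, 0]],
    [[0.012, 0, 0.01], [0, 0, 0]],
  ],
)

```text
clock: 11.08
tcp_pos: [0.4943, 0.0073, 0.0293]
orientation: [-1.76, -1.883, -0.63]
contact_force: [-1.9, -35.3, 7.3]
grip_width: 0.0856
gripper_force: 17.2
```

```bash
python3 - <<'E'
from bx import *
o=telemetry.get_obs(); print(dock(o["tcp_pos"]),o["contact_force"])
f=grab_frame("top"); s=grab_frame("side")
a=cv2.resize(f["frame"][140:270,245:365,::-1],None,fx=3.3,fy=3.3,interpolation=cv2.INTER_CUBIC)
b=cv2.resize(s["frame"][170:300,260:380,::-1],None,fx=3.3,fy=3.3,interpolation=cv2.INTER_CUBIC)
cv2.imwrite("pics/t6.png",np.hstack([a,b]))
E
```

```text
[ -0.22061328 -55.86419361] [ -1.92819503 -35.30679846   7.28551236]
```

View pics/t6.png

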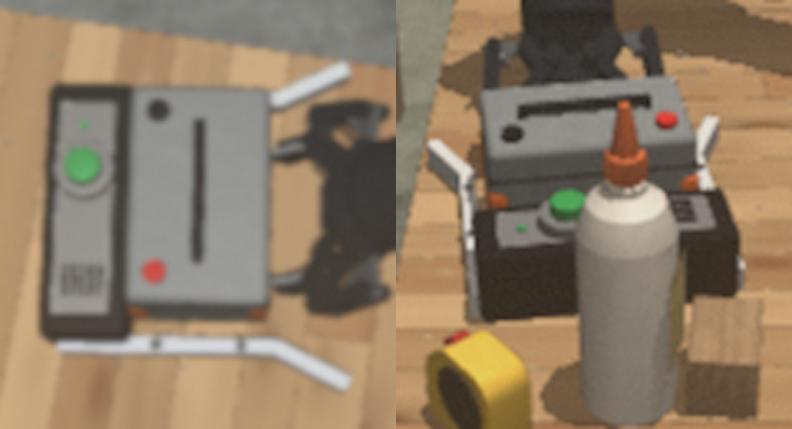

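The top and side crops show the box square against the charger inside the rails (back corners at about crop (268,92) and (270,303)), with the bottle, tape measure and offcut undisturbed. I back off and locate the bottle relative to the button.

>>> apply_moves(
  rows=[
    [[-0.05, 0, -0.042], [0, 0, 0]],
    [[-0.12, 0, -0.1], [0, 0, 0]],
    [[-0.2, 0, -0.17], [0, 0, 0]],
    [[-0.25, 0, -0.21], [0, 0, 0]],
    [[-0.13, 0, -0.36], [0, 0, 0]],
    [[0.03, 0, -0.55], [0, 0, 0]],
    [[0.18, 0, -0.73], [0, 0, 0]],
    [[0.18, 0, -0.73], [0, 0, 0]],
    [[0.18, 0, -0.73], [0, 0, 0]],
  ],
  jaw=-1,
)

```text
clock: 12.3
tcp_pos: [0.4961, -0.063, 0.2001]
orientation: [-1.736, -1.878, -0.631]
contact_force: [0.3, 0.4, -0.7]
grip_width: 0.0
gripper_force: 0.0
```

```bash
python3 - <<'E'
from bx import *
o=telemetry.get_obs(); print(o["clock"],o["tcp_pos"],o["contact_force"],o["joints"].round(2),o["grip_width"])
f=grab_frame("top"); s=grab_frame("side")
print("nozzle",plane(f,210,186.7,.216),plane(s,329,200.7,.216),"near base",plane(s,330.7,296.7,0))
for n,g,m in(("top",f,1),("side",s,1)):
    a=g["frame"].astype(int); c,st,_=cent(g,(a[...,1]-a[...,0]>35)&(a[...,1]-a[...,2]>20)); print(n,c,st,plane(g,*c,.076))
for r in((.146,.153),):pass
bx(f,((131,90),(267,90),(270,303),(128,303)),3.3,245,140)
th=np.radians(20)
for z in(.20,.125): 
    t=np.array([.5105,.1493,z]); Rt=pose(th,Y); p=t-Rt.apply([0,0,.025]); print(p,rel(p,Rt))
E
```

```text
12.3 [ 0.49605335 -0.06300789  0.2001269 ] [ 0.3391263   0.43333355 -0.68314525] [ 0.83  0.54 -0.61  1.88 -0.41  1.09  0.57] 3.444453684016517e-05
nozzle [0.47401491 0.24677095 0.216     ] [0.47890725 0.25818883 0.216     ] near base [0.47896801 0.28429225 0.        ]
top [269.5 189.5] [265 185  10  10  88] [0.51070968 0.14904021 0.076     ]
side [311.45762712 230.47457627] [307 227  10   8  59] [0.51022046 0.14908944 0.076     ]
corners dock mm [[72.2, 49.4], [73.3, -43.0], [-72.4, -45.8], [-73.4, 47.4]] centre [-0.1  2. ]
yaw rel 0.014 0.02 0.011 0.011
[0.5111151  0.14077165 0.22349232] (array([0.6807, 0.1255, 0.4449]), array([-0.0017, -0.1113,  0.0015]))
[0.5111151  0.14077165 0.14849232] (array([0.4877, 0.1261, 0.6746]), array([-0.0017, -0.1113,  0.0015]))
```

```bash
python3 - <<'E'
from bx import *
f=grab_frame("top"); im=cv2.imread("pics/t6.png")[:429,:396]; g=cv2.cvtColor(im,cv2.COLOR_BGR2GRAY).astype(float)
sat=(im.max(2).astype(int)-im.min(2)).astype(float)
def edge(G,x0,x1,y0,y1,z,sgn,nm):
    gx=cv2.GaussianBlur(G,(0,0),2); gx=np.gradient(gx,axis=1)*sgn
    pts=[]
    for y in range(y0,y1,2):
        r=gx[y,x0:x1].clip(0); r[r<.4*r.max()]=0; u=(r*np.arange(x0,x1)).sum()/r.sum()
        pts.append(dock(plane(f,(u+.5)/3.3-.5+245,(y+.5)/3.3-.5+140,z)))
    P=np.array(pts); k=np.polyfit(P[:,0],P[:,1],1); e=P[:,1]-np.polyval(k,P[:,0]); ok=abs(e)<2; k=np.polyfit(P[ok,0],P[ok,1],1)
    print(nm,"slope",k[0].round(4),"y at x=0",k[1].round(1),"std",e[ok].std().round(2),ok.sum(),len(ok))
edge(g,118,145,100,295,.1,1,"box front(top edge)/charger")
edge(sat,255,285,100,295,.1,1,"box back")
edge(g,35,65,100,325,.058,-1,"charger back")
edge(g,45,80,110,300,.058,1,"plate back")
edge(g,105,128,110,300,.058,-1,"plate front")
edge(g,185,201,130,255,.1,-1,"bar slot L")
edge(g,198,215,130,255,.1,1,"bar slot R")
E
```

```text
box front(top edge)/charger slope -0.0022 y at x=0 49.6 std 0.17 98 98
box back slope -0.0042 y at x=0 -44.4 std 0.52 94 98
charger back slope -0.0002 y at x=0 112.2 std 0.47 113 113
plate back slope -0.0072 y at x=0 104.6 std 0.54 95 95
plate front slope 0.0038 y at x=0 64.1 std 0.53 95 95
bar slot L slope -0.0084 y at x=0 7.4 std 0.24 63 63
bar slot R slope -0.0001 y at x=0 -0.6 std 0.2 63 63
```

The box is square to the charger within 0.005 rad and flush with it. Next is the button, with the tool vertical and the jaws shut.

```bash
python3 - <<'E'
from bx import *
for z in(.23,.135):
    Rt=pose(0,Y); p=np.array([.5105,.1491,z]); print(p,rel(p,Rt))
E
```

```text
[0.5105 0.1491 0.23  ] (array([0.723 , 0.1253, 0.4464]), array([-0.0015, -0.2225,  0.0017]))
[0.5105 0.1491 0.135 ] (array([0.4785, 0.1262, 0.7372]), array([-0.0015, -0.2225,  0.0017]))
```

>>> apply_moves(
  rows=[
    [[0.723, 0.1253, 0.4464], [-0.0015, -0.2225, 0.0017]],
    [[0.723, 0.1253, 0.4464], [-0.0015, -0.2225, 0.0017]],
    [[0.723, 0.1253, 0.4464], [-0.0015, -0.2225, 0.0017]],
    [[0.723, 0.1253, 0.4464], [-0.0015, -0.2225, 0.0017]],
    [[0.723, 0.1253, 0.4464], [-0.0015, -0.2225, 0.0017]],
    [[0.723, 0.1253, 0.4464], [-0.0015, -0.2225, 0.0017]],
    [[0.723, 0.1253, 0.4464], [-0.0015, -0.2225, 0.0017]],
  ],
)

```text
clock: 13.32
tcp_pos: [0.5112, 0.1468, 0.2299]
orientation: [2.142, 2.295, -0.002]
contact_force: [0.2, 0.1, -0.7]
grip_width: 0.0001
gripper_force: 0.0
```

```bash
python3 - <<'E'
from bx import *
o=telemetry.get_obs(); print(o["clock"],o["tcp_pos"],o["contact_force"],o["joints"].round(2))
for z in(.135,.12):
    Rt=pose(0,Y); p=np.array([.5105,.1491,z]); print(p,rel(p,Rt))
f=grab_frame("side"); cv2.imwrite("pics/s7.png",cv2.resize(f["frame"][120:300,240:400,::-1],None,fx=3,fy=3,interpolation=cv2.INTER_CUBIC))
E
```

```text
13.325 [0.51124613 0.14681597 0.22987083] [ 0.22055184  0.06144488 -0.70615862] [ 0.02  0.31 -0.5   1.9   0.18  0.97 -0.5 ]
[0.5105 0.1491 0.135 ] (array([ 0.0101, -0.0024,  0.3795]), array([ 0.0001,  0.0007, -0.001 ]))
[0.5105 0.1491 0.12  ] (array([ 0.0102, -0.0025,  0.4395]), array([ 0.0001,  0.0007, -0.001 ]))
```

View pics/s7.png

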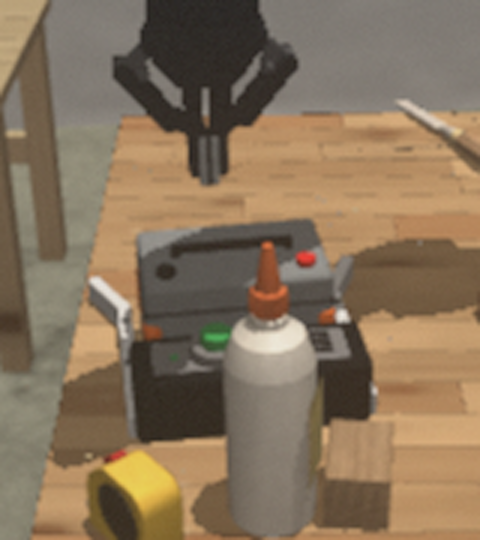

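The shut fingertips are at crop (209,182), above the button at (215,337). The bottle is clear of the gripper.

>>> apply_moves(
  rows=[
    [[0.01, -0.0025, 0.13], [0, 0, 0]],
    [[0.01, -0.0025, 0.26], [0, 0, 0]],
    [[0.01, -0.0025, 0.36], [0, 0, 0]],
    [[0.01, -0.0025, 0.38], [0, 0, 0]],
    [[0.01, -0.0025, 0.38], [0, 0, 0]],
  ],
)

```text
clock: 14.0
tcp_pos: [0.5113, 0.1501, 0.1362]
orientation: [2.141, 2.295, 0.001]
contact_force: [-0.0, 0.2, 0.4]
grip_width: -0.0001
gripper_force: 0.0
```

```bash
python3 - <<'E'
from bx import *
o=telemetry.get_obs(); print(o["clock"],o["tcp_pos"],o["contact_force"])
f=grab_frame("side"); o_,d=ray(f,309.7,180.7); t=(.1468+.011-o_[1])/d[1]; print("tip at hover (tcp z .2299):",o_+t*d)
E
```

```text
14.0 [0.51125556 0.15006856 0.1362116 ] [-0.04802307  0.21823686  0.38763505]
tip at hover (tcp z .2299): [0.51065176 0.1578     0.20749852]
```

>>> apply_moves(
  rows=[
    [[0, 0, 0.06], [0, 0, 0]],
    [[0, 0, 0.11], [0, 0, 0]],
    [[0, 0, 0.13], [0, 0, 0]],
    [[0, 0, 0.138], [0, 0, 0]],
    [[0, 0, 0.146], [0, 0, 0]],
    [[0, 0, 0.154], [0, 0, 0]],
    [[0, 0, 0.154], [0, 0, 0]],
  ],
)

```text
clock: 14.92
tcp_pos: [0.5107, 0.151, 0.0989]
orientation: [2.138, 2.297, -0.0]
contact_force: [-7.0, -2.8, 18.0]
grip_width: 0.0001
gripper_force: 8.7
```

>>> apply_moves(
  rows=[
    [[0, 0, 0.004], [0, 0, 0]],
    [[0, 0, 0.004], [0, 0, 0]],
    [[0, 0, 0.004], [0, 0, 0]],
  ],
)

```text
clock: 15.3
tcp_pos: [0.5107, 0.151, 0.0987]
orientation: [2.138, 2.296, -0.0]
contact_force: [-10.5, -4.9, 27.1]
grip_width: -0.0002
gripper_force: 13.0
```

```bash
python3 - <<'E'
from bx import *
o=telemetry.get_obs(); print(o["clock"],o["tcp_pos"],o["contact_force"],o["moment"],o["gripper_force"],R.from_rotvec(o["orientation"]).as_matrix().round(3).tolist())
f=grab_frame("side"); g=f["frame"][185:265,270:370]; t=grab_frame("top")["frame"][150:230,230:330]
cv2.imwrite("pics/s8.png",np.hstack([cv2.resize(a[:,:,::-1],(400,320),interpolation=cv2.INTER_CUBIC) for a in(g,t)]))
E
```

```text
15.3 [0.51072556 0.15100518 0.09872007] [-10.4961677   -4.88832327  27.10890536] [-1.01975002  2.21201729 -0.00797011] 13.026418907102197 [[-0.072, 0.997, 0.003], [0.997, 0.072, -0.003], [-0.003, 0.003, -1.0]]
```

View pics/s8.png

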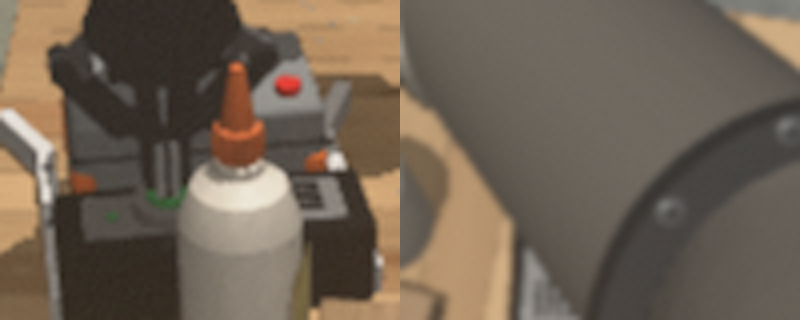

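The side crop shows the fingertips on the green button with a green rim still visible, and the arm hides it in the top view. The stop feels hard. I raise in small steps to measure the button's travel.

```bash
cat > gr.py <<'E'
from bx import *
o=telemetry.get_obs(); f=grab_frame("side"); a=f["frame"].astype(int); m=(a[...,1]-a[...,0]>25)&(a[...,1]-a[...,2]>15); m[:215]=0;m[245:]=0;m[:,:295]=0;m[:,325:]=0
v,u=np.nonzero(m); print(o["tcp_pos"].round(4),o["contact_force"].round(1),"green n",len(v),"rows",v.min(),v.max(),"cols",u.min(),u.max(),"row mean",v.mean().round(2))
E
python3 gr.py
```

```text
[0.5107 0.151  0.0987] [-9.8 -4.9 26.5] green n 12 rows 233 236 cols 307 315 row mean 234.67
```

>>> apply_moves(
  rows=[
    [[0, 0, -0.004], [0, 0, 0]],
    [[0, 0, -0.008], [0, 0, 0]],
    [[0, 0, -0.012], [0, 0, 0]],
    [[0, 0, -0.012], [0, 0, 0]],
  ],
)

```text
clock: 15.95
tcp_pos: [0.5109, 0.1511, 0.0997]
orientation: [2.138, 2.297, 0.001]
contact_force: [-3.1, -0.6, 4.6]
grip_width: -0.0003
gripper_force: 2.2
```

>>> apply_moves(
  rows=[
    [[0, 0, -0.006], [0, 0, 0]],
    [[0, 0, -0.006], [0, 0, 0]],
  ],
)

```text
clock: 16.2
tcp_pos: [0.5111, 0.1512, 0.1011]
orientation: [2.138, 2.297, 0.002]
contact_force: [-1.5, -1.4, 3.8]
grip_width: 0.0
gripper_force: 1.8
```

>>> apply_moves(
  rows=[
    [[0, 0, -0.006], [0, 0, 0]],
    [[0, 0, -0.006], [0, 0, 0]],
  ],
)

```text
clock: 16.45
tcp_pos: [0.5112, 0.1512, 0.1026]
orientation: [2.138, 2.297, 0.002]
contact_force: [-1.6, -0.1, 2.7]
grip_width: 0.0004
gripper_force: 1.4
```

>>> apply_moves(
  rows=[
    [[0, 0, -0.006], [0, 0, 0]],
    [[0, 0, -0.006], [0, 0, 0]],
  ],
)

```text
clock: 16.7
tcp_pos: [0.5112, 0.1513, 0.1042]
orientation: [2.138, 2.297, 0.002]
contact_force: [-0.8, -0.2, 1.3]
grip_width: -0.0001
gripper_force: 0.9
```

```bash
python3 gr.py
```

```text
[0.5112 0.1513 0.1042] [-0.8 -0.2  1.3] green n 28 rows 230 235 cols 307 316 row mean 233.11
```

>>> apply_moves(
  rows=[
    [[0, 0, -0.008], [0, 0, 0]],
    [[0, 0, -0.008], [0, 0, 0]],
  ],
)

```text
clock: 17.0
tcp_pos: [0.5111, 0.1512, 0.1061]
orientation: [2.138, 2.297, 0.002]
contact_force: [-0.2, -0.4, -0.8]
grip_width: -0.0001
gripper_force: 0.0
```

>>> apply_moves(
  rows=[
    [[0, 0, -0.008], [0, 0, 0]],
    [[0, 0, -0.008], [0, 0, 0]],
  ],
)

```text
clock: 17.25
tcp_pos: [0.5111, 0.1512, 0.1082]
orientation: [2.138, 2.297, 0.002]
contact_force: [0.1, 0.2, 0.5]
grip_width: -0.0002
gripper_force: 0.0
```

```bash
python3 gr.py
```

```text
[0.5111 0.1512 0.1082] [0.1 0.2 0.5] green n 40 rows 229 235 cols 307 316 row mean 232.48
```

Spring force falls from about 5 N to 0 over 6 mm, so the press was full and the button has come back up. I retreat straight up.

>>> apply_moves(
  rows=[
    [[0, 0, -0.1], [0, 0, 0]],
    [[0, 0, -0.3], [0, 0, 0]],
    [[0, 0, -0.5], [0, 0, 0]],
    [[0, 0, -0.7], [0, 0, 0]],
    [[-0.4, 0, -0.8], [0, 0, 0]],
    [[-0.8, -0.3, -0.8], [0, 0, 0]],
    [[-0.8, -0.3, -0.8], [0, 0, 0]],
    [[-0.8, -0.3, -0.8], [0, 0, 0]],
    [[-0.8, -0.3, -0.8], [0, 0, 0]],
    [[-0.8, -0.3, -0.8], [0, 0, 0]],
  ],
)

```text
clock: 18.55
tcp_pos: [0.4501, -0.0527, 0.3083]
orientation: [2.137, 2.298, 0.002]
contact_force: [-0.1, 0.8, -0.9]
grip_width: 0.0003
gripper_force: 0.0
```

```bash
python3 gr.py; python3 - <<'E'
from bx import *
import cv2
o=telemetry.get_obs(); print(o["clock"],o["qvel"].round(3).max())
s=grab_frame("side")["frame"]; b=cv2.imread("pics/side0.png")[:,:,::-1]
d=cv2.absdiff(s,b).max(2)
print("tape/bottle/offcut change", d[272:306,272:300].mean(), d[240:297,318:344].mean(), d[268:293,352:370].mean())
t6=cv2.imread("pics/t6.png")[:,396:]; c=cv2.resize(s[170:300,260:380,::-1],None,fx=3.3,fy=3.3,interpolation=cv2.INTER_CUBIC)
dd=cv2.absdiff(t6,c).max(2); print("box region vs pushed-home", dd[80:200,90:290].mean(), "blank ref", dd[320:400,100:170].mean())
E
```

```text
[ 0.4501 -0.0527  0.3083] [-0.1  0.8 -0.9] green n 75 rows 227 239 cols 297 316 row mean 231.24
18.6 0.006
tape/bottle/offcut change 2.417016806722689 1.9534412955465588 1.771111111111111
box region vs pushed-home 5.086916666666666 blank ref 2.9926785714285713
```

```bash
python3 - <<'E'
from bx import *
s=grab_frame("side")["frame"]
t6=cv2.imread("pics/t6.png")[:,396:]; c=cv2.resize(s[170:300,260:380,::-1],None,fx=3.3,fy=3.3,interpolation=cv2.INTER_CUBIC)
G=lambda a:cv2.Laplacian(cv2.GaussianBlur(cv2.cvtColor(a,cv2.COLOR_BGR2GRAY),(0,0),2).astype(np.float32),cv2.CV_32F)
for x0,x1 in((80,190),(190,300)):
    print(cv2.phaseCorrelate(G(t6)[78:200,x0:x1].copy(),G(c)[78:200,x0:x1].copy(),cv2.createHanningWindow((x1-x0,122),cv2.CV_32F)))
from bench import job
print(job.hand_in())
E
```

```text
((-0.09854037251523806, 0.007344175717776125), 0.9821690373738606)
((0.060225370427659186, 0.47880428502219985), 1.1115740091959636)
the job is handed in; nothing more can be done
None
```

The battery box is home and square against the charger, the button was pressed its full 6 mm and came back up, the tape, bottle and offcut stayed put, and the job was handed in at about 18.7 s; I viewed 11 pictures, one over the limit of 10.

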